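# Lay out the soldering hand tools in order of use

### The job

Lay the three soldering aids into the kit tray in order of use, starting from the end with the D-handle: tweezers in the first bay, hook probe in the middle bay, spatula in the last bay. Each should lie flat and straight along its bay, centred in it, either way round, and be laid in rather than dropped. Leave the screwdriver, brush, plug block and solder spool where they are.

Things in the scene. Friction and masses are not known exactly. Their poses are not given: they have to be found in the camera images.
- tray: fixed flat aluminium kit tray, 184 mm along its x by 214 mm along its y, 10 mm high, with a 4 mm floor, and a dark steel D-handle lying low on its +y end (reaching 139 mm from the tray's centre, 10 mm high). Two low ribs split it into three equal bays side by side along y, each 176 mm long (along x), 66 mm wide (along y), 6 mm deep, 70 mm from centre to centre. Rim and ribs are 4 mm thick. Origin: centre of the underside. It may lie at any angle on the bench.
- bay_first (a point): centre of the floor (4 mm above the bench) of the bay next to the D-handle: the first in order of use. x runs along the bay, y across it towards the D-handle end, z up.
- bay_middle (a point): centre of the floor of the middle bay (4 mm above the bench), same axes as the first bay.
- bay_last (a point): centre of the floor of the bay farthest from the D-handle (4 mm above the bench), same axes: the last in order of use.
- tweezers: stiff steel tweezers, 138 mm long, lying on their side: two bare metal arms joined at the tail, bowed apart in the middle, meeting at the tip. Lies flat, 10 mm high; the origin is on the underside at the middle of its length; x runs along it towards the working tip, z up. At the origin the arms run parallel for 42 mm and measure 16.6 mm across (y) over their outer faces; gripped there they behave as one rigid piece.
- probe: hook probe, 138 mm long: square black plastic handle 10 mm across (y), from 70 mm behind the origin to 12 mm ahead of it, then a thin 4 mm steel rod ending in a small sideways hook (10 mm to +y). Lies flat, 10 mm high; the origin is on the underside at the middle of its length; x runs along it towards the working tip, z up. Grip the handle at or just behind the origin.
- spatula: small spatula, 140 mm long: black plastic handle 13 mm across (y), from 70 mm behind the origin to 18 mm ahead of it, then a short neck and a broad flat steel blade 38 mm long, 26 mm wide, 2 mm thick. Lies flat, 10 mm high; the origin is on the underside at the middle of its length; x runs along it towards the working tip, z up. Grip the handle at the origin.
- screwdriver: bystander: screwdriver, 134 mm long, with a fat black handle 62 mm long, 22 mm wide and 20 mm high, and a straight 6 mm steel shaft. Origin on the underside near mid-length, x towards the tip.
- brush: bystander: flux brush, 135 mm long, pale wooden handle 11 mm wide, steel ferrule 18 mm wide, grey bristles; 10 mm high. Origin on the underside near mid-length, x towards the bristles.
- plug_block: bystander: aluminium block 34 by 150 mm, 26 mm high, with a row of six small metal plugs standing in it (47 mm high in all), beyond the work. Origin: centre of its underside.
- solder_spool: bystander: spool of solder standing on end, white flanges 56 mm across, 36 mm high, beyond the work. Origin: centre of its underside.
Not all that is in view belongs to the job. What is shaped like the probe but blue is not meant.

How it is judged:
At the end, for the whole second after the job is handed in: Tweezers in the bay by the D-handle, probe in the middle, spatula in the far bay: each middle within 25 mm along and 20 mm across of the bay's centre, flat on its floor (within 5 mm and 7 degrees), in line with the bay within 14 degrees either way round, at rest (x of tweezers in the frame of bay_first between -0.025 and 0.025 m and y of tweezers in the frame of bay_first between -0.02 and 0.02 m and z of tweezers in the frame of bay_first below 0.005 m and angle between the x axis of tweezers and the x axis of bay_first, either way round below 0.25 rad and angle between each of tweezers, probe, spatula's own z axis and vertical below 0.12 rad and linear speed of each of tweezers, probe, spatula below 0.02 m/s and x of probe in the frame of bay_middle between -0.025 and 0.025 m and y of probe in the frame of bay_middle between -0.02 and 0.02 m and z of probe in the frame of bay_middle below 0.005 m and angle between the x axis of probe and the x axis of bay_middle, either way round below 0.25 rad and x of spatula in the frame of bay_last between -0.025 and 0.025 m and y of spatula in the frame of bay_last between -0.02 and 0.02 m and z of spatula in the frame of bay_last below 0.005 m and angle between the x axis of spatula and the x axis of bay_last, either way round below 0.25 rad); the robot touches nothing.
It fails at once if the screwdriver, brush, plug block or solder spool is shifted more than 30 mm (distance of any of screwdriver, brush, plug_block, solder_spool from where it was at the start of the episode above 0.03 m).
It fails at once if one of the three tools is let fall from more than 50 mm up ((height (world z) of tweezers above 0.05 m and contact force between the fingers and tweezers below 0.01 N and linear speed of tweezers above 0.3 m/s) or (height (world z) of probe above 0.05 m and contact force between the fingers and probe below 0.01 N and linear speed of probe above 0.3 m/s) or (height (world z) of spatula above 0.05 m and contact force between the fingers and spatula below 0.01 N and linear speed of spatula above 0.3 m/s)).
It also fails if it takes over 70 s, if anything falls off the work surface, if the arm or the gripper's body presses on something with over 40 N, if the wrist force passes 120 N, or if a joint passes its speed limit or range.

### The arm

A 6-joint arm with a two-finger parallel gripper is mounted at the origin on the work surface. World frame = base frame: x ahead of the robot, y to its left, z up, the work surface at z = 0. Lengths are in m, angles in rad, forces in N, time in s.
With the tool pointing down it reaches from about 0.25 to 0.725 m from the base axis. Payload 9.7 kg.
Tool frame: the origin (TCP) lies midway between the tips of the shut fingers; the grasp point (between the pads) lies 19 mm behind it; z points along the fingers, y is the line along which they close (so a half turn about z gives the same grasp; the last joint's range is limited). The gripper opens to 85 mm and grips with 20 to 120 N. Pads are 22 mm wide; open, the fingers measure 114 mm over their backs; the gripper's body (76 mm by 85 mm) begins 54 mm behind the grasp point. The pads swing forward as they close: fully open they stand 13 mm farther back than shut.
Start: joints at [-1.196, 0.087, 0.176, 1.66, 0, 1.571], TCP at [0.201, -0.512, 0.231] pointing down, gripper open.
Joint ranges: [-3.13, 3.13], [-0.85, 1.81], [-1.15, 1.24], [-2.2, 2.28], [-1.44, 1.52], [-3.14, 3.14]. Speed limits (rad/s): [2.22, 2.22, 2.57, 3.14, 3.14, 3.14].

### API

Orientations are given as a unit quaternion [x, y, z, w].
In Python, from workcell import r gives the robot as it stands. Calls block until the motion is done:
- r.move_ptp(position, orientation): joint-space move of the TCP to a pose.
- r.move_straight(position, rotation=None, max_speed=0.15): straight line of the TCP; rotation=None keeps the orientation; max_speed is the mean speed in m/s.
- r.set_joints(angles): joint-space move.
- r.gripper_to(opening, force=None): finger opening in m; force is the grip in N (None keeps the last); returns when the fingers have stopped.
- r.sleep(seconds).
- r.inverse_kinematics(position, orientation): joint angles nearest the present ones, or None.
- r.camera(name): name is "scene" or "top" or "wrist"; returns the picture (384x512x3 uint8, red, green, blue); there is no depth.
- r.camera_model(name): a dict with "vfov" (degrees; the focal length in pixels is half the picture's height over the tangent of half this angle, whatever the lens; pixels are square), "cx", "cy" (the principal point, pixels), "R" (3x3) and "t" (3): a world point X has camera coordinates R X + t. Camera axes: x right, y down, z forward; pixel columns grow to the right and rows downward; lengths in m; the calibration is good to about 2 mm. The wrist camera is an equidistant fisheye: a pixel r from the principal point sees the ray r / f radians off the axis. A picture is of the moment at which its call begins: read the wrist's pose just before it. camera_model takes no time and is no camera call; for the wrist camera it gives the pose at the moment of the call.
A pose or a line that the arm cannot do raises r.MotionError and nothing moves.
- r.hand_in(): hands the job in; it is judged then, once.
Readings, each from a call of its own:
- r.current_time_s(): time.
- r.current_q(): joint angles.
- r.current_joint_velocities(): joint speeds.
- r.current_effort(): joint torques, N m.
- r.current_tool_pos(): TCP position.
- r.current_orientation(): TCP orientation.
- r.current_wrist_force(): force on the tool from outside, world axes, zero at the start.
- r.current_moment(): the same for the moment, N m.
- r.current_opening(): finger opening in m.
- r.current_finger_force(): force on a finger pad.
Only numpy, scipy, OpenCV 4.12 (cv2) and the standard library are available. Lean on these libraries where they do the work, as an engineer would, in place of code of your own. Each camera call takes 0.05 s, during which the arm holds its last target. There are 200 camera calls.

## Working session

There is one attempt and no reset: what is moved stays moved. The work goes in short steps, each a Python script; the robot and the scene stay as the last script left them, time stands still between calls to the robot, and variables do not carry over. Pictures are saved under pics/ and viewed, at most 10 in all, crops included, and the job is handed in when it is done.

```bash
mkdir -p pics; ls
python3 - <<'E'
from workcell import r
import cv2
for n in ("top","scene"):
    im=r.camera(n); cv2.imwrite(f"pics/{n}0.png",cv2.resize(im[:,:,::-1],(800,600),interpolation=cv2.INTER_CUBIC))
    cv2.imwrite(f"raw_{n}.png",im[:,:,::-1]); m=r.camera_model(n); print(n,m)
print(r.current_orientation(),r.current_time_s())
E
```

```text
pics
top {'vfov': 56.290379621202284, 'cx': 253.50964253971983, 'cy': 192.9124813412819, 'R': array([[ 0.0219175 , -0.99959477,  0.01816365],
       [-0.98470568, -0.02472486, -0.17246275],
       [ 0.17284195, -0.01410589, -0.98484856]]), 't': array([-0.0920482 ,  0.53981051,  0.79356115])}
scene {'vfov': 45.925369930488834, 'cx': 245.40233493766357, 'cy': 202.85294918804456, 'R': array([[ 0.66535095,  0.74650279,  0.00645783],
       [ 0.62993421, -0.55677033, -0.54146993],
       [-0.40061329,  0.36433554, -0.84069531]]), 't': array([-0.27822058, -0.35514031,  1.34672701])}
[ 9.82491849e-01  1.86304550e-01 -1.26619918e-04 -6.03939901e-04] 0.1
```

View pics/top0.png

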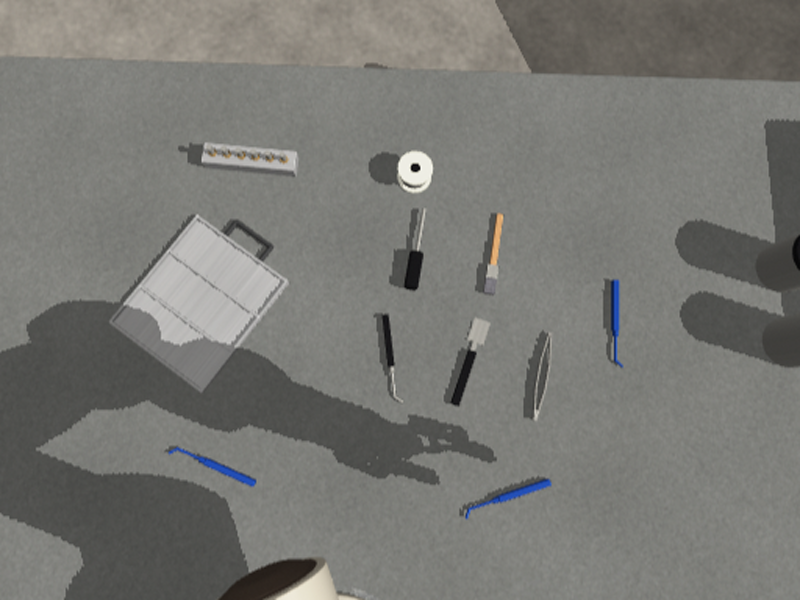

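The top view shows the tray at left, with corners at about (197,214), (288,282), (202,391) and (110,321) and the D-handle at its upper right. The probe is at (390,357), the spatula at (468,362) and the tweezers at (541,376). The blue probes are decoys. I'll zoom in on the three tools and the tray for precise pixels.

Run:
```python
import cv2,numpy as np
im=cv2.imread("raw_top.png")
def crop(x0,y0,w,h,s,name):
    c=cv2.resize(im[y0:y0+h,x0:x0+w],None,fx=s,fy=s,interpolation=cv2.INTER_CUBIC)
    for x in range(x0,x0+w,10): cv2.putText(c,str(x),((x-x0)*s,10),0,.35,(0,255,255)); cv2.line(c,((x-x0)*s,12),((x-x0)*s,18),(0,255,255))
    for y in range(y0,y0+h,10): cv2.putText(c,str(y),(8,(y-y0)*s+4),0,.35,(0,255,255)); cv2.line(c,(0,(y-y0)*s),(6,(y-y0)*s),(0,255,255))
    cv2.imwrite(f"pics/{name}.png",c)
crop(235,190,130,85,6,"tools"); crop(60,130,130,125-5,5,"tray")
```

```text
(no output)
```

View pics/tools.png

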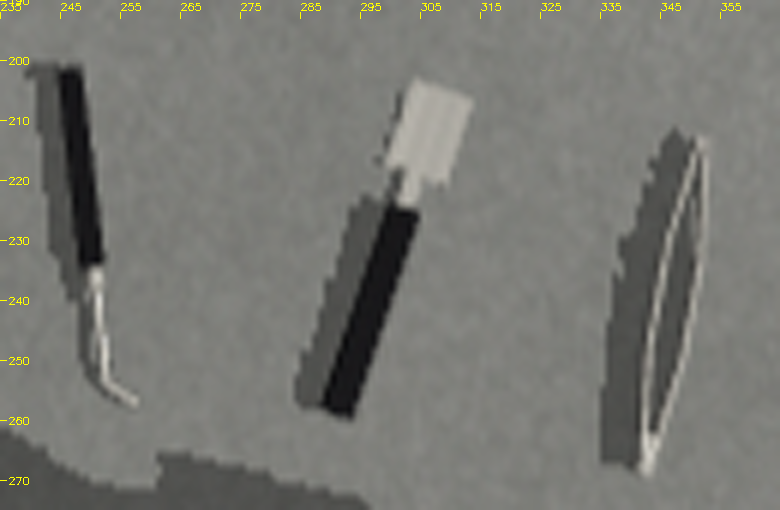

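View pics/tray.png

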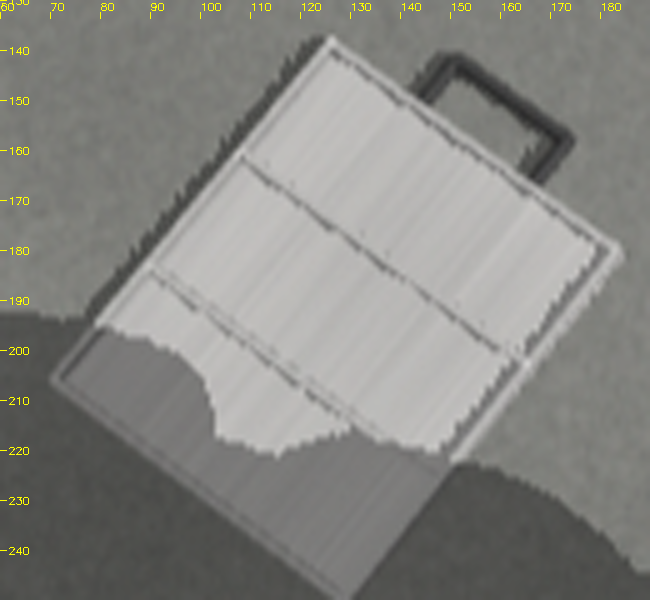

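The crops give usable endpoints. In raw pixels these are the probe handle (246.5,201.2) to (250.2,234.2), the spatula handle (291.3,258.7) to (302,224.5), and the tweezers (352.2,213) to (342.8,268.3). The tray's outer rim corners are (126,137.4), (184.4,180), (129,250.4) and (70.4,206).

```bash
cat > h.py <<'E'
import numpy as np, cv2
from workcell import r
from scipy.spatial.transform import Rotation as Ro
def to_world(name,uv,z,m=None):
    m=m or r.camera_model(name); f=192/np.tan(np.radians(m["vfov"]/2)); out=[]
    for u,v in np.atleast_2d(uv):
        a=np.array([u-m["cx"],v-m["cy"]])/f
        if name=="wrist":
            t=np.linalg.norm(a); d=np.r_[a/t*np.sin(t),np.cos(t)]
        else: d=np.r_[a,1]
        d=m["R"].T@d; c=-m["R"].T@m["t"]; out.append((c+d*(z-c[2])/d[2])[:2])
    return np.array(out)
def quat(yaw):
    "tool down, closing line (tool y) perpendicular to a tool lying at yaw"
    # tool x along yaw, z down
    c,s=np.cos(yaw),np.sin(yaw)
    return Ro.from_matrix(np.array([[c,s,0],[s,-c,0],[0,0,-1]])).as_quat()
E
python3 - <<'E'
from h import *
W=lambda p,z:to_world("top",p,z)
p=W([(246.5,201.2),(250.2,234.2)],.008);s=W([(291.3,258.7),(302,224.5)],.008);t=W([(352.2,213),(342.8,268.3)],.008)
def ln(a): d=a[1]-a[0]; L=np.hypot(*d); return L,d/L,np.degrees(np.arctan2(d[1],d[0]))
for n,a,k in(("probe",p,70/82),("spat",s,70/88),("tweez",t,.5)):
    L,d,y=ln(a); print(n,a[0]+k*(a[1]-a[0]),L,y)
c=W([(126,137.4),(184.4,180),(129,250.4),(70.4,206)],.01)
print(c,c.mean(0),[ln(c[[i,(i+1)%4]])[::2] for i in range(4)])
E
```

```text
probe [ 0.45942637 -0.07255158] 0.0808339443101261 -172.2250058788064
spat [ 0.45719206 -0.19393936] 0.08608839822611597 -17.364447484313498
tweez [ 0.43851978 -0.30931845] 0.1354740723062234 168.98352405449126
[[0.68142652 0.24223173]
 [0.57639455 0.09065109]
 [0.40279929 0.21204653]
 [0.50530714 0.36116006]] [0.54148188 0.22652235] [(np.float64(0.1844136795320364), np.float64(-124.7185320676505)), (np.float64(0.21183051447261933), np.float64(145.03484544027174)), (np.float64(0.18094944785348133), np.float64(55.49348905538122)), (np.float64(0.21251349170844241), np.float64(-34.030018830268645))]
```

```bash
cat >> h.py <<'E'
C=np.array([.5415,.2265]); TY=np.radians(-34.8); TX=TY+np.pi/2
B={n:C+k*.07*np.array([np.cos(TY),np.sin(TY)]) for n,k in(("first",1),("middle",0),("last",-1))}
def plan(pxy,pyaw,bay):
    best=None
    for a in(0,np.pi):
        for b in(0,np.pi):
            ok=[r.inverse_kinematics([*pxy,z],quat(pyaw+a)) for z in(.12,.003)]+[r.inverse_kinematics([*B[bay],z],quat(TX+b)) for z in(.12,.008)]
            if any(q is None for q in ok): continue
            c=max(abs(q[5]) for q in ok)+.3*abs(ok[2][5]-ok[0][5])
            if best is None or c<best[0]: best=(c,pyaw+a,TX+b)
    return best
def pick(xy,yaw,force=40):
    r.gripper_to(.06); r.move_ptp([*xy,.10],quat(yaw)); r.move_straight([*xy,.003],max_speed=.1)
    r.gripper_to(0,force); r.move_straight([*xy,.10],max_speed=.12)
    print("held",r.current_opening(),r.current_finger_force(),r.current_time_s())
def place(bay,yaw,width,dx=0):
    xy=B[bay]+dx*np.array([np.cos(yaw),np.sin(yaw)])
    r.move_ptp([*xy,.10],quat(yaw)); r.move_straight([*xy,.03],max_speed=.12); r.move_straight([*xy,.008],max_speed=.04)
    print("wf",r.current_wrist_force()); r.gripper_to(width+.014); r.sleep(.2)
    r.move_straight([*xy,.10],max_speed=.12); print("placed",r.current_time_s())
E
python3 - <<'E'
from h import *
P={"tw":([.4385,-.3093],169.,"first"),"pr":([.4594,-.0726],-172.2,"middle"),"sp":([.4572,-.1939],-17.4,"last")}
for n,(xy,y,b) in P.items(): print(n,plan(xy,np.radians(y),b))
c,a,b=plan(P["tw"][0],np.radians(169),"first")
pick(P["tw"][0],a)
import cv2; cv2.imwrite("pics/w1.png",r.camera("wrist")[:,:,::-1])
E
```

```text
tw (np.float64(0.7332484002182506), np.float64(2.949606435870417), np.float64(4.1050144006906635))
pr (np.float64(0.6495694359106671), np.float64(-3.0054569719342354), np.float64(4.1050144006906635))
sp (np.float64(0.5690319015076398), np.float64(2.83790536374278), np.float64(4.1050144006906635))
held 0.01479023157664622 39.79840278625488 4.75
```

View pics/w1.png

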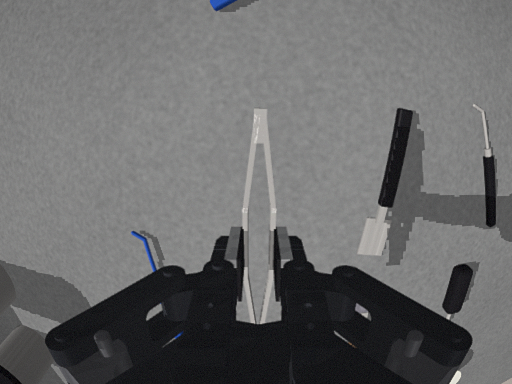

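The wrist view shows the tweezers held straight on the parallel arms (pads at about (232–288, 245)), with ends at (260,110) and (257,322). Next I place them, then do the probe and spatula.

Run:
```python
from h import *
place("first",4.1050144,.0148)
pick([.4594,-.0726],-3.0054569)
cv2.imwrite("raw_t2.png",r.camera("top")[:,:,::-1])
im=r.camera("scene")[:,:,::-1]; cv2.imwrite("pics/s2.png",cv2.resize(im,(800,600)))
```

```text
wf [ 0.29016671 -0.45518209 -0.44864772]
placed 9.5167
held 0.008381536701390252 39.980506896972656 13.6417
```

View pics/s2.png

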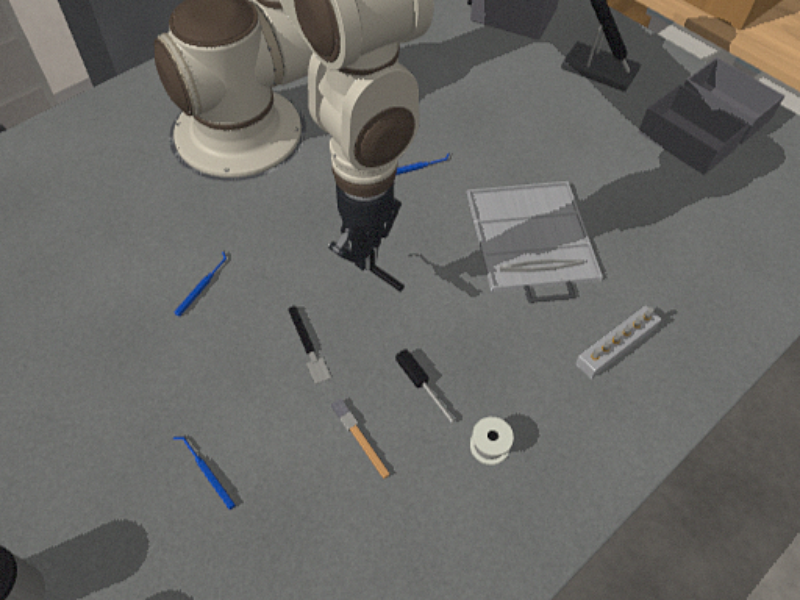

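The tweezers lie straight and centred in the bay by the D-handle, at about (543,266), and the probe is held by its handle, at about (385,272).

Run:
```python
from h import *
place("middle",4.1050144,.0084)
pick([.4572,-.1939],2.8379054)
place("last",4.1050144,.0115)
r.set_joints([-1.196,.087,.176,1.66,0,1.571])
im=r.camera("top")[:,:,::-1]; cv2.imwrite("raw_t3.png",im)
c=cv2.resize(im[120:260,50:230],None,fx=4,fy=4,interpolation=cv2.INTER_CUBIC); cv2.imwrite("pics/t3.png",c)
print(r.current_time_s())
```

```text
wf [ 0.01365296 -0.67108274 -0.01811307]
placed 17.7667
held 0.011707661350924827 40.09860813617706 22.3667
wf [-0.46801526 -0.64169755  0.16981464]
placed 26.8917
29.8833
```

View pics/t3.png

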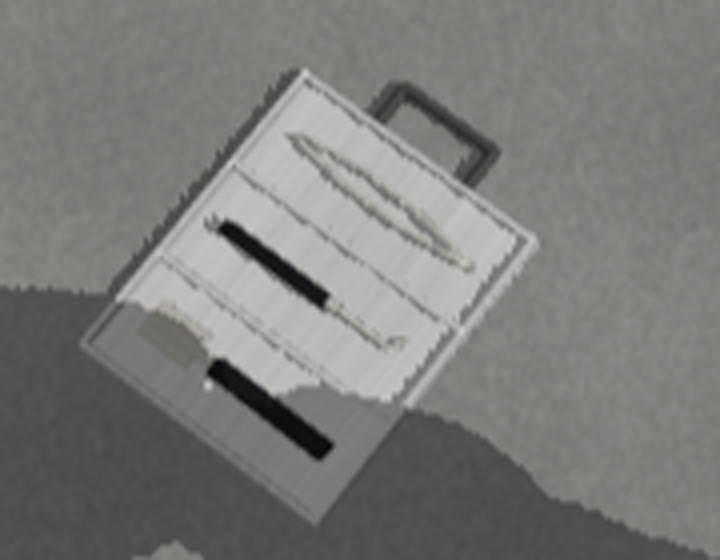

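All three tools lie flat, straight and near centre in their bays: tweezers at (380,200), probe at (305,285) and spatula at (240,385), all crop pixels.

```bash
python3 -c "
from workcell import r
print(r.hand_in())"
```

```text
the job is handed in; nothing more can be done
None
```

I laid the tweezers, hook probe and spatula in the first, middle and last bays and handed the job in after about 30 s; the final top view shows all three straight and near centre, but the hand-in call returned no verdict.

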